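# Load the fudge tin and shut the counter case's sliding hatch

### The arm

A 6-joint arm with a two-finger parallel gripper is mounted at the origin on the work surface. World frame = base frame: x ahead of the robot, y to its left, z up, the work surface at z = 0. Lengths are in m, angles in rad, forces in N, time in s.
With the tool pointing down it reaches from about 0.25 to 0.85 m from the base axis. Payload 12.5 kg.
Tool frame: the origin (TCP) lies midway between the tips of the shut fingers; the grasp point (between the pads) lies 19 mm behind it; y points along the fingers, x is the direction in which the jaws open and shut, and the axes are right-handed (so a half turn about y gives the same grasp; the last joint's range is limited). The gripper opens to 93 mm and grips with 3 to 60 N. Pads are 15 mm wide; open, the fingers measure 128 mm over their backs; the gripper's body (75 mm by 188 mm) begins 65 mm behind the grasp point.
Start: joints at [-1.362, 0.351, 1.652, -0, 1.139, -0.085], TCP at [0.159, -0.526, 0.219] pointing down, gripper open.
Joint ranges: [-2.75, 2.75], [-0.79, 2.1], [0.01, 2.65], [-1.57, 4.71], [0.07, 3.14], [-2.87, 2.87]. Speed limits (rad/s): [2.22, 2.22, 2.79, 3.14, 3.14, 3.14].

### API

Orientations are given as [roll, pitch, yaw] about the fixed x, y, z axes, in that order (R = Rz(yaw) Ry(pitch) Rx(roll)).
In Python, from station import monitor, imaging, order gives the robot as it stands.
- The arm moves only by the tool drive_tool, never from a script. Its argument "increments" is a list of rows, each a list of 2 entries, a list of its own where there are three numbers: the shift along the tool's x, y, z in cm, then the turn, a rotation vector about the tool's x, y, z in rad. A call has 1 to 20 rows; each row shifts and turns the commanded pose from where the row before left it, along the tool's axes as they then stand; what a row does not reach is not made up. A row lasts 1/12 s, in which the tool goes at most 41.7 mm and 7.16 degrees, less where a joint would pass 70% of its speed; a pose out of reach is approached as far as the arm can. A call with a gripper value outside its range is refused whole. "hand" is the gripper's target within -1 to 1 (shut at 1, half-way at 0, fully open at -1), set as the call begins (left out, the last holds). The fingers move at their own pace and stop on an object; "grip_force" is the grip in N (left out, the last holds). Time passes only in rows, so rows that do not move let the fingers close. It gives the time, the measured TCP pose, the force and the opening at its end, in the units of the state.
- monitor.sense(): the state, without advancing time (a new reading comes with each control period).
- imaging.camera(name): name is "scene" or "top" or "wrist"; returns the picture (420x560x3 uint8, red, green, blue); there is no depth.
- imaging.camera_info(name): a dict with "intrinsics" (3x3 intrinsics, pixels), "cam_to_world" (4x4, takes a point from camera to world coordinates); the wrist camera has in their place "T_tool_cam" (4x4, takes a point from camera to tool coordinates, whose origin is the TCP and whose axes are the tool frame's). Camera axes: x right, y up, looking along -z (the intrinsics and any distortion apply to the point x, -y, -z); pixel columns grow to the right and rows downward; lengths in m; the calibration is good to about 2 mm. A picture is of the moment at which its call begins: read the wrist's pose just before it. camera_info takes no time and is no camera call.
- order.hand_in(): hands the job in, once; it reports no verdict.
Trained networks look in the newest picture that a camera, given by its name, has taken for a name from the list of things; names that differ only in an ending like _2 or _b are one class to them, and where a whole thing is asked for, a point or a joint stands for the part that bears it (a point fixed in the world has none). Each returns a list of dicts, best first, with "conf" (0 to 1); they miss things now and then, are a little off and sometimes report something else, mostly with a low value. They report only what shows in the picture. A call takes as long as a camera call. They do not tell look-alikes from the thing itself.
- imaging.find_in(camera, query): "extent" ([left, top, width, height] in pixels, round what is visible of it).
- imaging.silhouettes(camera, query): "region" (420x560 bool, what is visible of it) and "extent" ([left, top, width, height] in pixels, round what is visible of it).
- imaging.tip_of(camera, query): "centre" ([row, column] in pixels: a listed point, or the origin of a listed thing).
The state is a dict: "t": time; "joint_pos": joint angles; "qd": joint speeds; "joint_efforts": joint torques, N m; "ee_pos": TCP position; "tool_rot": TCP orientation; "wrist_force": force on the tool from outside, world axes, zero at the start; "moment": the same for the moment, N m; "finger_gap": opening from 0.0 (shut) to 1.0 (fully open).
Only numpy, scipy, OpenCV 4.12 (cv2) and the standard library are available. Lean on these libraries where they do the work, as an engineer would, in place of code of your own. Each camera call takes 0.05 s, during which the arm holds its last target.

### The job

Put the small loaf tin of fudge upright on the floor of the open bay of the counter case, setting it down rather than dropping it. Then push the case's sliding hatch along its track, past its stiff spot, until it is shut with its edge resting against the rubber strip of the frame. Do not ram it into the strip, leave the other things on the counter where they are, and let go of everything.

Things in the scene. Friction and masses are not known exactly. Their poses are not given: they have to be found in the camera images.
- tin_center (a point): Centre (half-way up) of a loose aluminium loaf tin filled with set chocolate fudge: a straight-sided box 130 mm long (its x axis) x 58 mm wide (its y axis) x 45 mm tall, about 0.4 kg (mass varies). It stands on the counter; its grip is across the 58 mm width.
- case: Low aluminium counter case, fixed, 220 mm (its x) x 420 mm (its y) x 100 mm high; origin at the centre of its underside. Its -y half is the open-topped bay (point bay), its +y half a covered store. Rails 14 mm high stand on top along both long sides (x = +-102 to 110 mm). A small housing with a spring roller is outside the +x rail at y = -5 mm, up to 116 mm above the counter.
- bay (a point): Centre of the bay's floor, 20 mm above the counter, axes as the case's. The bay measures 204 mm in x and reaches 102 mm to -y and 96 mm to +y of this point; its walls rise 80 mm above its floor. The open hatch overlaps part of its +y side at the start: what is free lies between the rubber strip and the hatch's leading edge, 139 mm or more.
- jamb_face (a point): Middle of the inner (+y) face of the frame's end bar at the -y end of the case, 108 mm above the counter; axes as the case's. A black rubber sealing strip (190 mm long in x, about 103 to 113 mm above the counter) projects from this face towards +y by 4 to 16 mm; the projection is set anew each time and not reported: find it by feel.
- hatch_fin (a point): Centre of the upright steel fin handle in the middle of the hatch: 90 mm long in x, 12 mm thick in y, standing from 110 to 146 mm above the counter (centre at 128 mm); axes as the case's. The hatch is a clear panel in an aluminium frame, 196 mm in x, 200 mm in y, its top 110 mm above the counter. It slides only along the case's y; -y closes it.
- hatch_edge (a point): Middle of the hatch's leading (-y) edge, 100 mm from the middle of the fin towards -y, 106 mm above the counter. Shut means that this edge rests against the rubber strip.
- hatch (a joint): How far the hatch is open, m: distance from point jamb_face to its leading edge along the case's +y. It starts at 0.155 to 0.19 and stays where it is left; shut, it reads the strip's projection (0.004 to 0.016). Sliding takes about 3.5 N; around 0.026 to 0.044 a sprung roller makes a stiff spot needing up to about 10 N in all, beyond which it slides freely again.
- jamb: That end bar: fixed dark steel, 220 mm in x, 20 mm thick in y, its top 122 mm above the counter, carrying the rubber strip; origin in the middle of the bar's underside, 100 mm above the counter, axes as the case's. The strip is springy, about 9 N per mm, and must not be pressed with more than 20 N.
- jug: White plastic mug-shaped jug, 100 mm across, 120 mm tall; origin under its centre. Leave alone.
- flask: Black bottle, 68 mm across, 200 mm tall; origin under its centre. Leave alone.
- paddle: Wooden spatula lying on the counter along its x axis. Leave alone.
There are look-alikes about, which are no part of the job. What is meant by the part that bears tin_center is not white, and is the smaller of those in its own colour.

How it is judged:
On the way, in this order (a step that is already met when the one before it is completed fails the run):
1. the tin stands released on the bay's floor, the hatch still open (x of tin_center in the frame of bay between -0.1 and 0.1 m and y of tin_center in the frame of bay between -0.1 and 0.1 m and z of tin_center in the frame of bay below 0.028 m and angle between tin_center's own z axis and vertical below 0.1 rad and contact force between the fingers and tin below 0.1 N and value of joint hatch above 0.05 m), for 0.2 s.
2. the hatch is shut, its edge against the rubber strip (value of joint hatch below 0.018 m and contact force between hatch and jamb above 0.3 N), for 0.2 s.
At the end, for the whole second after the job is handed in: The tin stands upright (within 0.1 rad) and still on the floor of the bay, and the hatch is shut: its leading edge rests in contact with the frame's rubber strip (contact force above 0.3 N), with nothing held (all of step 2 and x of tin_center in the frame of bay between -0.1 and 0.1 m and y of tin_center in the frame of bay between -0.1 and 0.1 m and z of tin_center in the frame of bay below 0.028 m and angle between tin_center's own z axis and vertical below 0.1 rad and linear speed of tin below 0.02 m/s); the robot touches nothing.
It fails at once if the hatch is rammed into the rubber strip with more than 20 N (contact force between hatch and jamb above 20 N).
It fails at once if the tin is dropped (falls unheld faster than 0.5 m/s) (linear speed of tin above 0.5 m/s and contact force between the fingers and tin below 0.1 N).
It fails at once if the jug, the flask or the spatula is moved by more than 30 mm (distance of any of jug, flask, paddle from where it was at the start of the episode above 0.03 m).
It also fails if it takes over 61 s, if anything falls off the work surface, if the arm or the gripper's body presses on something with over 40 N, if the wrist force passes 120 N, or if a joint passes its speed limit or range.

## Working session

There is one attempt and no reset: what is moved stays moved. The work goes in short steps, Python scripts to look and compute and a tool call to move; the robot and the scene stay as the last step left them, time stands still between calls to the robot, and variables do not carry over. Pictures are saved under pics/ and viewed, and the job is handed in when it is done.

Besides the shell and the picture viewer there is one more tool, called after "Request:" as a command line: name --argument value ..., lists and objects as JSON in quotes. drive_tool: Moves the arm, as the interface text tells. Its arguments: {"type":"object","properties":{"increments":{"type":"array","items":{"type":"array"}},"hand":{"type":"number"},"grip_force":{"type":"number"}},"required":["increments"]}

```bash
mkdir -p pics; ls; cat > h.py <<'E'
import numpy as np, cv2
from station import monitor, imaging, order
def save(n,im): cv2.imwrite('pics/'+n+'.png', im[:,:,::-1])
E
python3 - <<'E'
from h import *
s=monitor.sense(); print(s)
for c in ['scene','top','wrist']:
    im=imaging.camera(c); save(c+'0',im); print(c,imaging.camera_info(c))
E
```

```text
pics
{'t': 0.0, 'joint_pos': array([-1.36162074e+00,  3.51246076e-01,  1.65242580e+00, -3.84811401e-05,
        1.13910798e+00, -8.46132574e-02]), 'qd': array([ 0.00031515,  0.0013526 , -0.00087277,  0.00133532,  0.00110123,
        0.00046772]), 'joint_efforts': array([-1.69580602e-03, -4.97322893e+01, -2.85256201e+01,  6.97980775e-02,
        2.57315923e-02, -7.99235954e-05]), 'ee_pos': array([ 0.15920475, -0.52608868,  0.2180954 ]), 'tool_rot': array([-1.57073080e+00,  1.18590032e-03, -1.27699132e+00]), 'wrist_force': array([-0.05969889,  0.56971687,  0.50851063]), 'moment': array([0.01335022, 0.0070367 , 0.00284528]), 'finger_gap': 1.0027998009593262}
scene {'intrinsics': array([[380.29288065,   0.        , 275.0043239 ],
       [  0.        , 380.29288065, 203.96580504],
       [  0.        ,   0.        ,   1.        ]]), 'cam_to_world': array([[-1.17182385e-02, -6.23472097e-01,  7.81757780e-01,
         1.50316566e+00],
       [ 9.99930493e-01, -6.28942611e-03,  9.97258046e-03,
         1.65177427e-01],
       [-1.30081786e-03,  7.81820303e-01,  6.23502463e-01,
         7.9487
[... 365 characters left out ...]
794,  0.01447846, -0.00380447,  0.14050918],
       [-0.00283934,  0.06610623,  0.99780855,  1.55766775],
       [ 0.        ,  0.        ,  0.        ,  1.        ]])}
wrist {'intrinsics': array([[375.32261522,   0.        , 278.0969005 ],
       [  0.        , 375.32261522, 212.47167601],
       [  0.        ,   0.        ,   1.        ]]), 'T_tool_cam': array([[ 9.99999548e-01,  8.60115927e-04, -4.05597759e-04,
        -9.33415031e-05],
       [-6.19344741e-04,  2.65423252e-01, -9.64131793e-01,
        -1.65337691e-01],
       [-7.21610035e-04,  9.64131608e-01,  2.65423664e-01,
         7.39244794e-02],
       [ 0.00000000e+00,  0.00000000e+00,  0.00000000e+00,
         1.00000000e+00]])}
```

View pics/scene0.png

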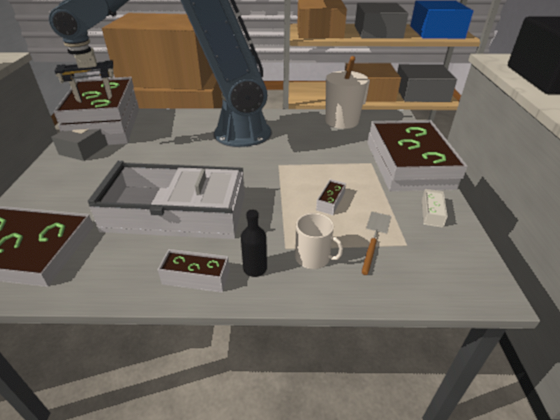

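View pics/top0.png

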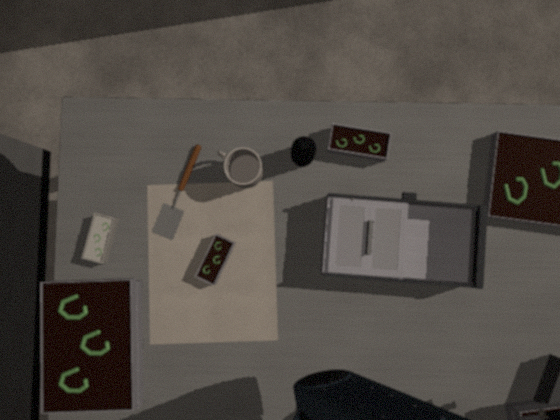

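View pics/wrist0.png

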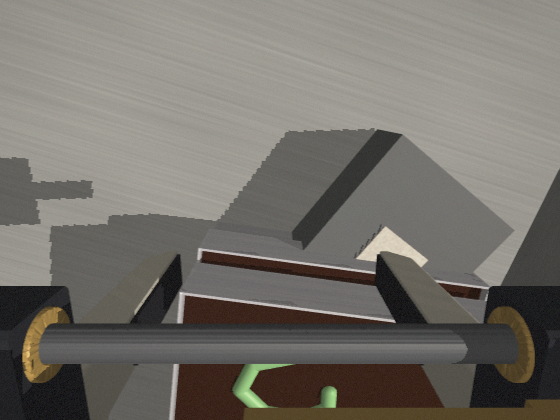

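```bash
cat >> h.py <<'E'
def ray(c,u,v,info=None,T=None):
    info=info or imaging.camera_info(c)
    K=info['intrinsics']; T=info['cam_to_world'] if T is None else T
    d=np.array([(u-K[0,2])/K[0,0],-(v-K[1,2])/K[1,1],-1.]); 
    return T[:3,3],T[:3,:3]@d
def atz(c,u,v,z,T=None):
    o,d=ray(c,u,v,T=T); return o+d*(z-o[2])/d[2]
def tri(rays):
    A=np.zeros((3,3));b=np.zeros(3);Ps=[]
    for o,d in rays:
        d=d/np.linalg.norm(d);P=np.eye(3)-np.outer(d,d);A+=P;b+=P@o;Ps.append((P,o))
    x=np.linalg.solve(A,b); return x,[np.linalg.norm(P@(x-o)) for P,o in Ps]
def proj(c,p,T=None):
    info=imaging.camera_info(c);K=info['intrinsics'];T=info['cam_to_world'] if T is None else T
    q=T[:3,:3].T@(np.asarray(p)-T[:3,3]); return np.array([K[0,0]*q[0]/-q[2]+K[0,2], K[1,1]*-q[1]/-q[2]+K[1,2]])
E
python3 - <<'E'
from h import *
for c in ['top','scene']:
    imaging.camera(c)
    for q in ['tin_center','hatch_fin','hatch_edge','jamb_face','bay','case','jug','flask','paddle','jamb']:
        for r in imaging.tip_of(c,q)[:4]: print(c,q,np.round(r['centre'][::-1],1),round(r['conf'],2))
    for r in imaging.find_in(c,'tin_center'): print(c,'tin ext',r)
E
```

```text
top tin_center [358.1 141.5] 0.72
top tin_center [101.1 236.6] 0.64
top tin_center [216.1 260.2] 0.63
top hatch_edge [406.2 238.1] 0.73
top jamb_face [475.7 245.8] 0.67
top bay [433.8 244.2] 0.66
top case [367.9 235.6] 0.65
top case [394.9 241.3] 0.58
top jug [245.8 173.9] 0.75
top flask [301.3 155.4] 0.96
top paddle [181.5 190.6] 0.88
top tin ext {'extent': [329.3, 122.1, 59.6, 39.3], 'conf': 0.9}
top tin ext {'extent': [84.6, 212.1, 35.0, 49.1], 'conf': 0.9}
top tin ext {'extent': [195.5, 238.7, 35.5, 45.7], 'conf': 0.73}
scene tin_center [330.  197.3] 0.86
scene tin_center [192.6 270.6] 0.71
scene tin_center [432.6 207.8] 0.66
scene hatch_fin [198.6 181.5] 0.65
scene jamb_face [111.7 182.7] 0.81
scene bay [143.2 210.6] 0.81
scene case [177.1 211.3] 0.55
scene case [143.7 210.1] 0.46
scene jug [309.8 256.3] 0.75
scene flask [252.9 266.3] 0.56
scene paddle [372.4 242.3] 0.88
scene jamb [106.3 180.5] 0.78
scene tin ext {'extent': [315.2, 179.5, 33.5, 36.8], 'conf': 0.77}
scene tin ext {'extent': [421.7, 190.9, 26.3, 34.5], 'conf': 0.71}
scene tin ext {'extent': [156.6, 247.5, 74.4, 38.7], 'conf': 0.69}
scene tin ext {'extent': [160.4, 168.0, 76.5, 38.0], 'conf': 0.38}
```

```bash
python3 - <<'E'
import cv2
a=cv2.imread('pics/top0.png')
cv2.imwrite('pics/top_case.png',cv2.resize(a[170:310,300:500],None,fx=4,fy=4,interpolation=cv2.INTER_CUBIC))
cv2.imwrite('pics/top_tin.png',cv2.resize(a[220:300,170:270],None,fx=6,fy=6,interpolation=cv2.INTER_CUBIC))
a=cv2.imread('pics/scene0.png')
cv2.imwrite('pics/sc_case.png',cv2.resize(a[140:260,80:260],None,fx=4,fy=4,interpolation=cv2.INTER_CUBIC))
cv2.imwrite('pics/sc_tin.png',cv2.resize(a[165:225,290:370],None,fx=8,fy=8,interpolation=cv2.INTER_CUBIC))
E
```

```text
(no output)
```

View pics/top_case.png

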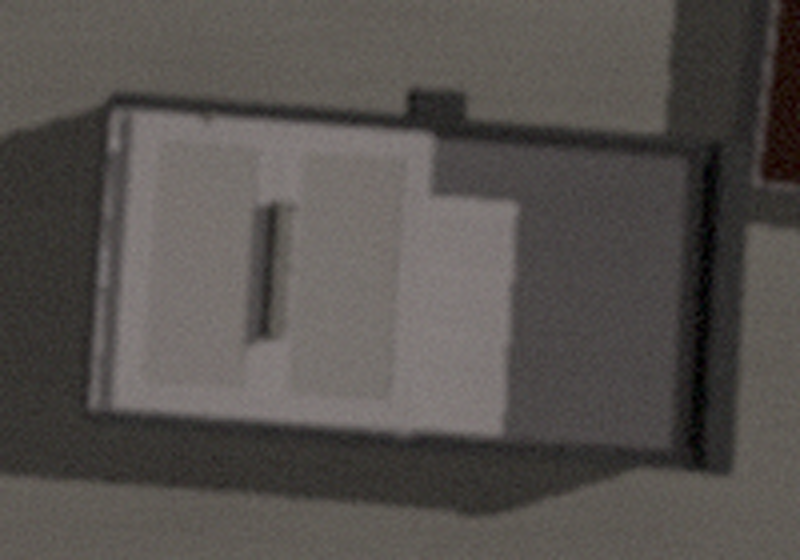

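View pics/top_tin.png

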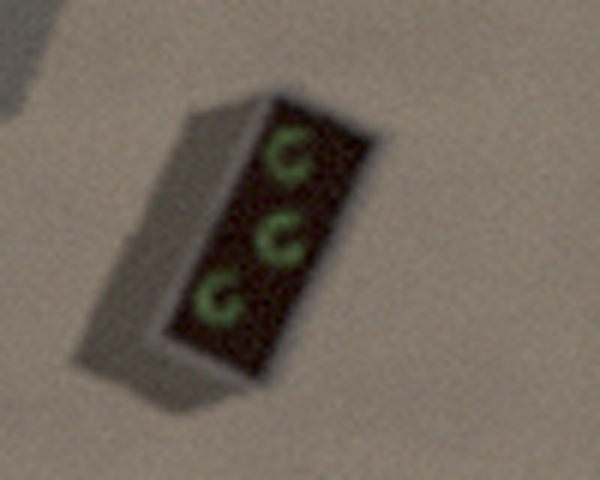

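View pics/sc_case.png

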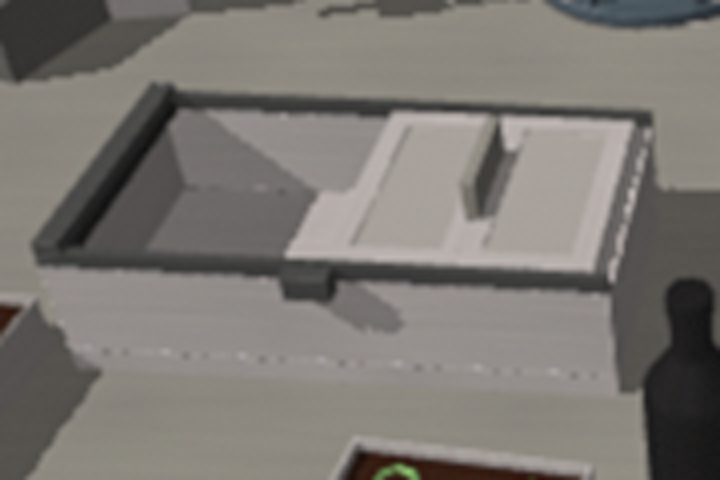

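View pics/sc_tin.png

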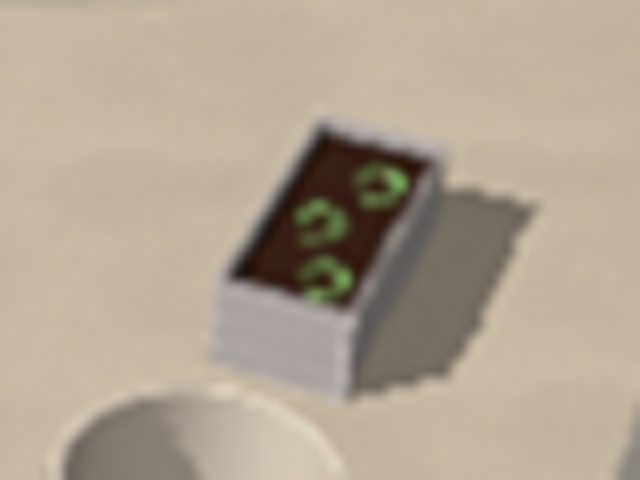

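```bash
python3 - <<'E'
from h import *
np.set_printoptions(precision=4,suppress=True)
t=[(196.3,275.8),(214.7,283.7),(233.7,242.5),(214.7,235.3)]
s=[(345.25,184.4),(330.25,180.25),(318.5,200),(334,204.4)]
P=[]
for a,b in zip(t,s):
    x,e=tri([ray('top',*a),ray('scene',*b)]); P.append(x); print(x,e, atz('top',*a,.045)[:2], atz('scene',*b,.045)[:2])
P=np.array(P);print('c',P.mean(0)); 
for Q in (P,np.array([atz('top',*a,.045) for a in t]),np.array([atz('scene',*a,.045) for a in s])):
    print(Q.mean(0),[np.linalg.norm(Q[i]-Q[(i+1)%4]) for i in range(4)], 'long yaw',[np.arctan2(*(Q[2]-Q[1])[[1,0]]),np.arctan2(*(Q[3]-Q[0])[[1,0]])])
print('case')
C=[(327.5,194.25),(322,273),(482.5,287.5),(479.5,206.25)]
for c,z in zip(C,[.114,.114,.122,.122]): print(atz('top',*c,z))
# scene: case corners  (x/4+80,y/4+140)
S=[(650,115,.114),(612,288,.114),(40,250,.122),(155,88,.122),(110,270,0.1)]
for a,b,z in S: print('sc',atz('scene',a/4+80,b/4+140,z))
E
```

```text
[0.4438 0.3887 0.0371] [np.float64(0.0028499012345965177), np.float64(0.0028499012345963816)] [0.4441 0.3846] [0.4545 0.3893]
[0.4231 0.3382 0.0395] [np.float64(0.004099288650331993), np.float64(0.004099288650331958)] [0.4233 0.3334] [0.4306 0.3411]
[0.5372 0.2883 0.0417] [np.float64(0.004485192340008807), np.float64(0.004485192340008886)] [0.537  0.2835] [0.5412 0.2923]
[0.5563 0.339  0.0393] [np.float64(0.0017546922340013944), np.float64(0.0017546922340012944)] [0.5561 0.3365] [0.5633 0.3394]
c [0.4901 0.3386 0.0394]
[0.4901 0.3386 0.0394] [np.float64(0.05462242328393544), np.float64(0.12460928984183194), np.float64(0.0541819406744381), np.float64(0.12299002003739612)] long yaw [np.float64(-0.41235293169160514), np.float64(-0.41646573757163735)]
[0.4901 0.3345 0.045 ] [np.float64(0.05524265001646612), np.float64(0.12419791087440324), np.float64(0.05631490040474284), np.float64(0.1218838812493692)] long yaw [np.float64(-0.4136025942803899), np.float64(-0.4057028231287462)]
[0.4974 0.3405 0.045 ] [np.float64(0.05379834169077737), np.float64(0.1208786702633581), np.float64(0.05208686651461306), np.float64(0.11963260247457927)] long yaw [np.float64(-0.41590724989852235), np.float64(-0.4298672943482289)]
case
[0.6692 0.0308 0.114 ]
[0.4615 0.0433 0.114 ]
[ 0.4307 -0.3746  0.122 ]
[ 0.6427 -0.3687  0.122 ]
sc [0.467  0.0465 0.114 ]
sc [0.6867 0.0372 0.114 ]
sc [ 0.6581 -0.3737  0.122 ]
sc [ 0.4428 -0.3633  0.122 ]
sc [ 0.6532 -0.3314  0.1   ]
```

Request:
drive_tool --increments '[[[0,-3,0],[0,0,0]],[[0,-3,0],[0,0,0]],[[-1.3,-0.6,2.7],[0,0,0]],[[-1.3,-0.6,2.7],[0,0,0]],[[-1.3,-0.6,2.7],[0,0,0]],[[-1.3,-0.6,2.7],[0,0,0]],[[-1.3,-0.6,2.7],[0,0,0]],[[-1.3,-0.6,2.7],[0,0,0]],[[-1.3,-0.6,2.7],[0,0,0]],[[-1.3,-0.6,2.7],[0,0,0]],[[-1.3,-0.6,2.7],[0,0,0]],[[-1.3,-0.6,2.7],[0,0,0]],[[-1.3,-0.6,2.7],[0,0,0]],[[-1.3,-0.6,2.7],[0,0,0]],[[-1.3,-0.6,2.7],[0,0,0]],[[-1.3,-0.6,2.7],[0,0,0]],[[-1.3,-0.6,2.7],[0,0,0]],[[-1.3,-0.6,2.7],[0,0,0]],[[-1.3,-0.6,2.7],[0,0,0]],[[0,0,0],[0,0,0]]]' --hand -1

```text
t: 3.02
ee_pos: [0.5374, -0.179, 0.3813]
tool_rot: [-1.569, 0.0, -1.274]
wrist_force: [-0.2, -1.0, -0.3]
finger_gap: 1.004
```

```bash
cat >> h.py <<'E'
from scipy.spatial.transform import Rotation as Ro
def Ttool(s):
    T=np.eye(4);T[:3,:3]=Ro.from_euler('xyz',s['tool_rot']).as_matrix();T[:3,3]=s['ee_pos'];return T
def wristT(s): return Ttool(s)@imaging.camera_info('wrist')['T_tool_cam']
E
python3 - <<'E'
from h import *
import pickle
s=monitor.sense(); im=imaging.camera('wrist'); save('wrist1',im); T=wristT(s); np.save('T1.npy',T); print(s['t'],s['ee_pos'],s['tool_rot'],s['qd'])
for q in ['hatch_fin','hatch_edge','jamb_face','bay']:
    for r in imaging.tip_of('wrist',q)[:2]:
        print(q,r, )
E
```

```text
3.0167 [ 0.53739265 -0.17896153  0.38126914] [-1.56904262e+00  1.89680695e-05 -1.27384827e+00] [-0.06609182 -0.02612601  0.07038162 -0.02347766 -0.02134134 -0.07789147]
hatch_fin {'centre': [137.8, 196.7], 'conf': 0.94}
hatch_edge {'centre': [162.4, 281.4], 'conf': 0.59}
jamb_face {'centre': [218.8, 421.6], 'conf': 0.78}
bay {'centre': [179.8, 342.3], 'conf': 0.66}
```

View pics/wrist1.png

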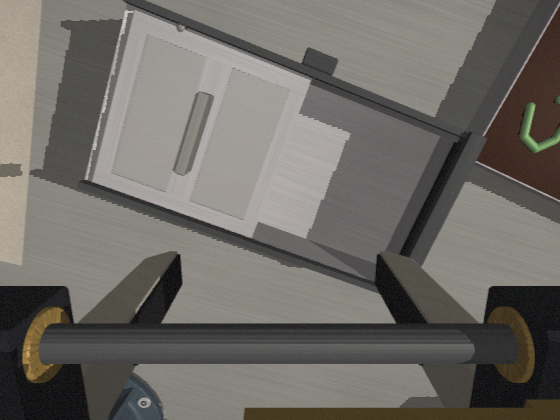

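```bash
python3 - <<'E'
from h import *
import cv2
a=cv2.imread('pics/wrist1.png')
cv2.imwrite('pics/w1a.png',cv2.resize(a[0:270,70:370],None,fx=2.6,fy=2.2,interpolation=cv2.INTER_CUBIC))
cv2.imwrite('pics/w1b.png',cv2.resize(a[100:300,360:500],None,fx=3,fy=3,interpolation=cv2.INTER_CUBIC))
np.set_printoptions(precision=4,suppress=True)
T=np.load('T1.npy')
pts=dict(finA=(207,95,.146),finB=(183,174,.146),edgeA=(310,80,.11),edgeB=(256,235,.11),cnr=(130,3,.114),cnr2=(82,183,.114))
for k,(u,v,z) in pts.items(): print(k,atz('wrist',u,v,z,T))
for q,wu,su in [('fin',(196.7,137.8),(198.6,181.5)),('jambface',(421.6,218.8),(111.7,182.7))]:
    print(q,tri([ray('wrist',*wu,T=T),ray('scene',*su)]))
E
```

```text
finA [ 0.6007 -0.084   0.146 ]
finB [ 0.5143 -0.0791  0.146 ]
edgeA [ 0.6484 -0.1819  0.11  ]
edgeB [ 0.4583 -0.1749  0.11  ]
cnr [0.6652 0.0205 0.114 ]
cnr2 [0.4619 0.0377 0.114 ]
fin (array([ 0.5531, -0.0803,  0.1234]), [np.float64(0.0003812915465815296), np.float64(0.00038129154658143204)])
jambface (array([ 0.5356, -0.3612,  0.1049]), [np.float64(0.00216302639020721), np.float64(0.0021630263902072035)])
```

View pics/w1a.png

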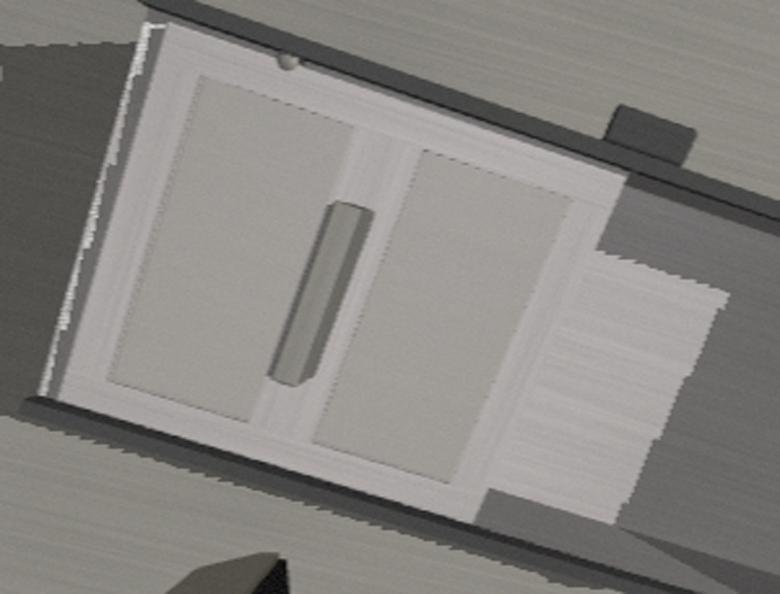

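View pics/w1b.png

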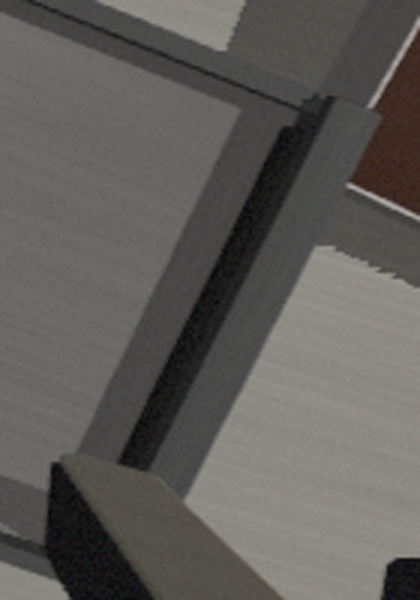

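```bash
python3 - <<'E'
from h import *
np.set_printoptions(precision=4,suppress=True)
T=np.load('T1.npy')
W=lambda u,v,z: atz('wrist',u,v,z,T)[:2]
eA=W(311.5,80.9,.11);eB=W(252.7,236.4,.11);f=W(190.4,132.7,.146);jA=W(467.3,136,.122);jB=W(409.3,256.7,.122);so=W(360+285/3,100+135/3,.113);sB=W(360+122/3,100+462/3,.113)
jo=W(360+380/3,100+118/3,.122)
c=W(130,3,.114);c2=W(82,183,.114)
print(eA,eB,'edge mid',(eA+eB)/2,'len',np.linalg.norm(eA-eB),'fin',f,'jambin',jA,jB,'strip',so,sB,'jamb outer',jo,'cnr',c,c2)
for a,b in [(eA,eB),(jA,jB),(c,c2)]: print('x yaw',np.arctan2(*(a-b)[::-1]))
yaw=-0.055; y=np.array([-np.sin(yaw),np.cos(yaw)]); x=np.array([np.cos(yaw),np.sin(yaw)])
for n,p in dict(eA=eA,eB=eB,f=f,jA=jA,jB=jB,so=so,sB=sB,jo=jo,c=c,c2=c2).items(): print(n,'x',p@x,'y',p@y)
E
```

```text
[ 0.648  -0.1838] [ 0.4554 -0.1715] edge mid [ 0.5517 -0.1776] len 0.19296564314276682 fin [ 0.559  -0.0766] jambin [ 0.6424 -0.3669] [ 0.49   -0.3599] strip [ 0.6298 -0.3621] [ 0.4877 -0.3526] jamb outer [ 0.6454 -0.3891] cnr [0.6652 0.0205] [0.4619 0.0377]
x yaw -0.06364065770493849
x yaw -0.04622939593788168
x yaw -0.08465551052054693
eA x 0.65711823563646 y -0.14787763603968035
eB x 0.4641597959494948 y -0.14621030671605398
f x 0.5623880008723379 y -0.04570959805326024
jA x 0.6616313967151982 y -0.33104849802668007
jB x 0.5090624884978202 y -0.33238665382489424
so x 0.6487570619340192 y -0.32698032089191353
sB x 0.5063807103324484 y -0.3252499652271716
jo x 0.6657992059020047 y -0.35302641873942026
c x 0.6631099354592324 y 0.057017451156347675
c2 x 0.45917655246743494 y 0.06306697326113765
```

Request:
drive_tool --increments '[[[-3.4,0.7,0.7],[0,0,0]],[[-3.4,0.7,0.7],[0,0,0]],[[-3.4,0.7,0.7],[0,0,0]],[[-3.4,0.7,0.7],[0,0,0]],[[-3.4,0.7,0.7],[0,0,0]],[[-3.4,0.7,0.7],[0,0,0]],[[-3.4,0.7,0.7],[0,0,0]],[[-3.4,0.7,0.7],[0,0,0]],[[-3.4,0.7,0.7],[0,0,0]],[[-3.4,0.7,0.7],[0,0,0]],[[-3.4,0.7,0.7],[0,0,0]],[[-3.4,0.7,0.7],[0,0,0]],[[-3.4,0.7,0.7],[0,0,0]],[[-3.4,0.7,0.7],[0,0,0]],[[-3.4,0.7,0.7],[0,0,0]],[[0,0,0],[0,-0.12,0]],[[0,0,0],[0,-0.12,0]],[[0,0,0],[0,-0.12,0]],[[0,0,0],[0,-0.12,0]],[[0,0,0],[0,-0.12,0]]]'

```text
t: 4.93
ee_pos: [0.4877, 0.3356, 0.2756]
tool_rot: [-1.571, -0.0, -0.672]
wrist_force: [0.5, -0.0, -0.4]
finger_gap: 1.0
```

Request:
drive_tool --increments '[[[0,0,0],[0,-0.12,0]],[[0,0,0],[0,-0.12,0]],[[0,0,0],[0,-0.12,0]],[[0,0,0],[0,-0.12,0]],[[0,0,0],[0,-0.12,0]],[[0,0,0],[0,-0.12,0]],[[0,0,0],[0,-0.12,0]],[[0,0,0],[0,-0.12,0]],[[0,0,0],[0,-0.12,0]],[[0,0,0],[0,-0.12,0]],[[0,0,0],[0,-0.12,0]],[[0,0,0],[0,-0.12,0]],[[0,0,0],[0,-0.12,0]],[[0,0,0],[0,-0.12,0]],[[0,0,0],[0,-0.12,0]],[[0,0,0],[0,-0.03,0]],[[0,0,0],[0,0,0]],[[0,0,0],[0,0,0]],[[0,0,0],[0,0,0]]]'

```text
t: 6.52
ee_pos: [0.4876, 0.3361, 0.2757]
tool_rot: [-1.571, -0.0, 1.151]
wrist_force: [0.5, -0.3, -0.9]
finger_gap: 0.999
```

```bash
python3 - <<'E'
from h import *
s=monitor.sense(); im=imaging.camera('wrist'); save('wrist2',im); T=wristT(s); np.save('T2.npy',T); print(s['t'],s['ee_pos'],s['tool_rot'],s['qd'],s['joint_pos'])
for r in imaging.tip_of('wrist','tin_center')+imaging.find_in('wrist','tin_center'): print(r)
print(proj('wrist',s['ee_pos'],T))
E
```

```text
6.5167 [0.48760258 0.33607768 0.27568901] [-1.57083409e+00 -2.74508217e-05  1.15072670e+00] [ 0.00564958  0.00094549 -0.00121019  0.00216431  0.00165806 -0.00515571] [ 5.24876918e-01  3.78643366e-01  1.46759927e+00 -1.50904651e-05
  1.29530565e+00 -6.25845681e-01]
{'centre': [178.5, 276.1], 'conf': 0.81}
{'extent': [535.1, 39.6, 20.6, 125.3], 'conf': 0.91}
{'extent': [249.3, 119.0, 61.0, 121.3], 'conf': 0.64}
[277.9959134 269.1224288]
```

View pics/wrist2.png

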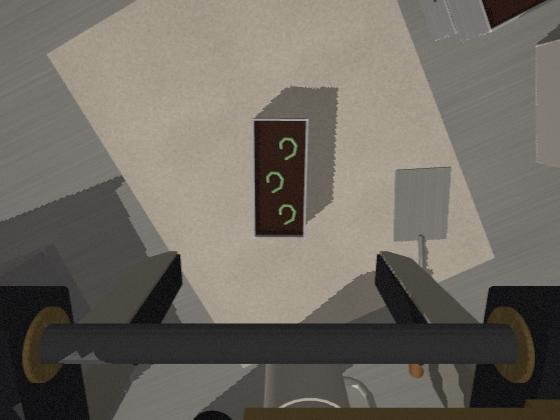

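```bash
python3 - <<'E'
from h import *
np.set_printoptions(precision=4,suppress=True)
T=np.load('T2.npy'); s=monitor.sense()
cv2.imwrite('pics/w2.png',cv2.resize(cv2.imread('pics/wrist2.png')[105:250,235:345],None,fx=4,fy=4,interpolation=cv2.INTER_CUBIC))
cs=[(253.5,119),(308,119),(305.5,236.5),(254.5,236.5)]
Q=np.array([atz('wrist',u,v,.045,T) for u,v in cs]);print(Q,Q.mean(0),[np.linalg.norm(Q[i]-Q[(i+1)%4]) for i in range(4)])
print('long yaw',np.arctan2(*((Q[2]+Q[3]-Q[0]-Q[1])[1::-1])))
E
```

```text
[[0.4197 0.3391 0.045 ]
 [0.4425 0.39   0.045 ]
 [0.5586 0.338  0.045 ]
 [0.5354 0.2861 0.045 ]] [0.489  0.3383 0.045 ] [np.float64(0.05582333102947927), np.float64(0.12721055792204428), np.float64(0.05687752295900257), np.float64(0.12720554817655266)]
long yaw -0.42546953342915805
```

View pics/w2.png

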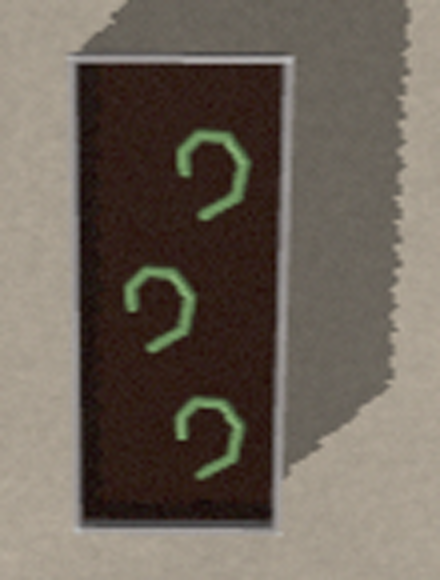

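Request:
drive_tool --increments '[[[0.3,2.5,0],[0,0,0]],[[0,2.5,0],[0,0,0]],[[0,2.5,0],[0,0,0]],[[0,2.5,0],[0,0,0]],[[0,2.5,0],[0,0,0]],[[0,2.5,0],[0,0,0]],[[0,2.5,0],[0,0,0]],[[0,2.5,0],[0,0,0]],[[0,2.5,0],[0,0,0]],[[0,1.5,0],[0,0,0]],[[0,0.8,0],[0,0,0]],[[0,0.4,0],[0,0,0]],[[0,0,0],[0,0,0]],[[0,0,0],[0,0,0]]]'

```text
t: 7.83
ee_pos: [0.4892, 0.3396, 0.0245]
tool_rot: [-1.572, -0.001, 1.153]
wrist_force: [0.1, -0.3, -0.7]
finger_gap: 1.001
```

```bash
python3 - <<'E'
from h import *
s=monitor.sense(); im=imaging.camera('wrist'); save('wrist3',im); print(s['t'],s['ee_pos'],s['wrist_force'])
E
```

```text
7.8333 [0.48916552 0.33962851 0.02451583] [ 0.07706637 -0.3044008  -0.65663713]
```

View pics/wrist3.png

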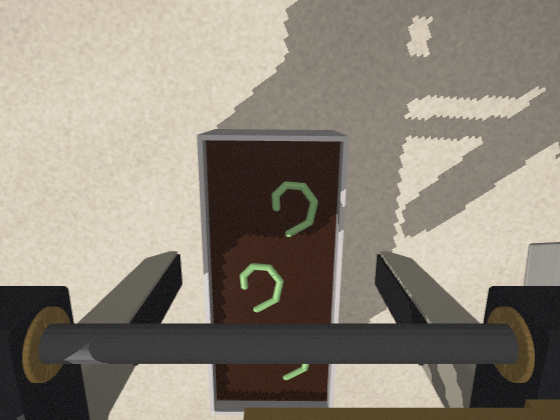

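Request:
drive_tool --increments '[[[0,0,0],[0,0,0]],[[0,0,0],[0,0,0]],[[0,0,0],[0,0,0]],[[0,0,0],[0,0,0]],[[0,0,0],[0,0,0]],[[0,0,0],[0,0,0]],[[0,0,0],[0,0,0]],[[0,0,0],[0,0,0]]]' --hand 1 --grip_force 35

```text
t: 8.55
ee_pos: [0.4885, 0.3391, 0.0237]
tool_rot: [-1.571, 0.001, 1.153]
wrist_force: [-1.8, -1.8, 3.4]
finger_gap: 0.618
```

Request:
drive_tool --increments '[[[0,-0.5,0],[0,0,0]],[[0,-1,0],[0,0,0]],[[0,-1,0],[0,0,0]],[[0,-1,0],[0,0,0]],[[0,0,0],[0,0,0]],[[0,0,0],[0,0,0]]]'

```text
t: 9.05
ee_pos: [0.4891, 0.3396, 0.0596]
tool_rot: [-1.572, -0.001, 1.153]
wrist_force: [-0.2, -0.4, -4.6]
finger_gap: 0.62
```

```bash
python3 - <<'E'
from h import *
s=monitor.sense(); im=imaging.camera('wrist'); save('wrist4',im); save('scene4',imaging.camera('scene')); print(s)
E
```

```text
{'t': 9.05, 'joint_pos': array([ 5.28789928e-01,  6.29408047e-01,  1.64895025e+00,  3.98732579e-05,
        8.61505040e-01, -6.24305882e-01]), 'qd': array([-0.00126854,  0.02060709,  0.01522944, -0.00128652, -0.00709667,
        0.00016335]), 'joint_efforts': array([ 2.00414483e-02, -6.27145457e+01, -2.47350597e+01,  4.33533581e-02,
        1.35513498e-01,  5.11295548e-04]), 'ee_pos': array([0.48905202, 0.33961495, 0.05957265]), 'tool_rot': array([-1.57178258e+00, -1.42082261e-03,  1.15307057e+00]), 'wrist_force': array([-0.17032133, -0.42095492, -4.55698028]), 'moment': array([ 0.01308241, -0.21366279,  0.00477604]), 'finger_gap': 0.6195642239445336}
```

View pics/scene4.png

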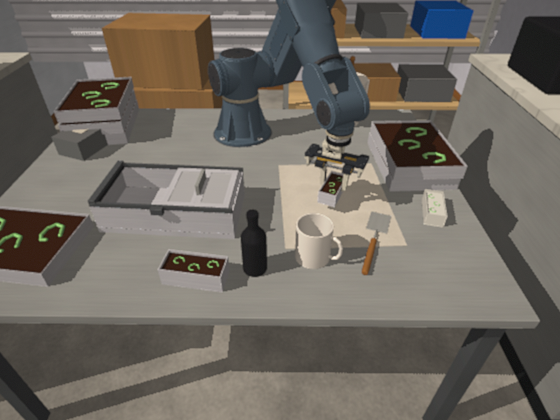

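View pics/wrist4.png

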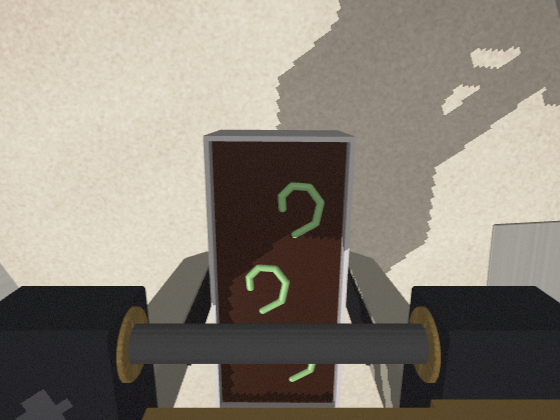

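Request:
drive_tool --increments '[[[0,-1.5,0],[0,0,0]],[[0,-2.7,0],[0,-0.06,0]],[[0,-2.7,0],[0,-0.06,0]],[[0,-2.7,0],[0,-0.06,0]],[[0,-2.7,0],[0,-0.06,0]],[[0,-2.7,0],[0,-0.06,0]],[[0,-2.7,0],[0,-0.06,0]],[[0,-1.5,0],[0,0,0]],[[0,-0.7,0],[0,0,0]],[[0,0,0],[0,0,0]]]'

```text
t: 9.98
ee_pos: [0.489, 0.3395, 0.2584]
tool_rot: [-1.572, -0.001, 1.512]
wrist_force: [0.2, 0.6, -4.0]
finger_gap: 0.624
```

Request:
drive_tool --increments '[[[-1.5,0,-0.2],[0,0,0]],[[-2.5,0,-0.4],[0,0,0]],[[-3.3,0,-0.5],[0,0,0]],[[-3.3,0,-0.5],[0,0,0]],[[-3.3,0,-0.5],[0,0,0]],[[-3.3,0,-0.5],[0,0,0]],[[-3.3,0,-0.5],[0,0,0]],[[-3.3,0,-0.5],[0,0,0]],[[-3.3,0,-0.5],[0,0,0]],[[-3.3,0,-0.5],[0,0,0]],[[-3.3,0,-0.5],[0,0,0]],[[-3.3,0,-0.5],[0,0,0]],[[-3.3,0,-0.5],[0,0,0]],[[-3.3,0,-0.5],[0,0,0]],[[-3.3,0,-0.5],[0,0,0]],[[-3.3,0,-0.5],[0,0,0]],[[-3.3,0,-0.5],[0,0,0]],[[-3.3,0,-0.5],[0,0,0]],[[-2.5,0,-0.4],[0,0,0]],[[-1.1,0,-0.2],[0,0,0]]]'

```text
t: 11.65
ee_pos: [0.5443, -0.2722, 0.2554]
tool_rot: [-1.568, -0.001, 1.51]
wrist_force: [-0.1, -0.4, -3.7]
finger_gap: 0.62
```

Request:
drive_tool --increments '[[[0,0,0],[0,0,0]],[[0,0,0],[0,0,0]],[[0,0,0],[0,0,0]]]'

```text
t: 11.9
ee_pos: [0.5452, -0.2679, 0.2569]
tool_rot: [-1.569, -0.001, 1.513]
wrist_force: [0.8, -0.7, -3.0]
finger_gap: 0.619
```

```bash
python3 - <<'E'
from h import *
s=monitor.sense(); im=imaging.camera('wrist'); save('wrist5',im); save('scene5',imaging.camera('scene')); save('top5',imaging.camera('top')); np.save('T5.npy',wristT(s)); print(s)
E
```

```text
{'t': 11.9, 'joint_pos': array([-5.33451523e-01,  4.23042833e-01,  1.44864332e+00,  2.75084815e-04,
        1.27154958e+00, -2.04699295e+00]), 'qd': array([ 0.01156488, -0.00832254, -0.00259388, -0.00170907,  0.00026854,
       -0.00052296]), 'joint_efforts': array([-1.10015474e+00, -5.71981287e+01, -3.19618821e+01, -9.00168275e-02,
        4.04473871e-02, -9.42242477e-03]), 'ee_pos': array([ 0.54519691, -0.26788492,  0.25686261]), 'tool_rot': array([-1.56945648e+00, -9.86690065e-04,  1.51345946e+00]), 'wrist_force': array([ 0.79991877, -0.74328826, -2.95243284]), 'moment': array([ 0.03203501, -0.08565203,  0.00447159]), 'finger_gap': 0.6187777197379254}
```

View pics/scene5.png

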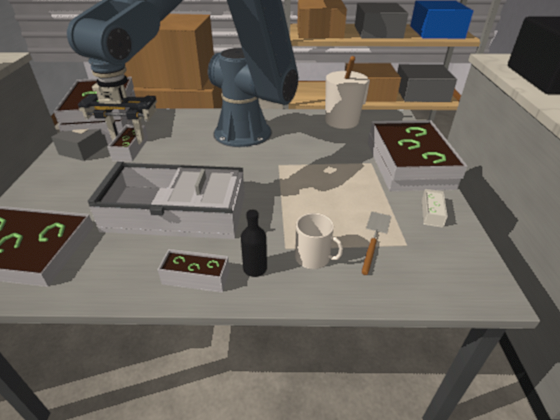

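View pics/wrist5.png

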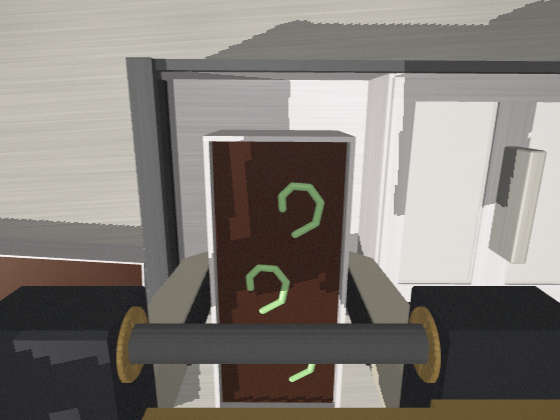

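```bash
python3 - <<'E'
from h import *
np.set_printoptions(precision=4,suppress=True)
T=np.load('T5.npy')
cv2.imwrite('pics/w5.png',cv2.resize(cv2.imread('pics/wrist5.png')[40:300,110:420],None,fx=2.3,fy=2.3,interpolation=cv2.INTER_CUBIC))
yaw=-0.058; y=np.array([-np.sin(yaw),np.cos(yaw)]); x=np.array([np.cos(yaw),np.sin(yaw)])
for n,u,v,z in [('jamb',158,75,.122),('jamb',163,230,.122),('edge',397,90,.11),('edge',403,280,.11),('rail',300,73,.114)]:
    p=atz('wrist',u,v,z,T)[:2]; print(n,p@x,p@y)
E
```

```text
jamb 0.46163600072740546 -0.32620378937818284
jamb 0.5844275994858804 -0.3325012072664437
edge 0.47185545939786294 -0.14151743930569524
edge 0.6362295964533008 -0.12215571288241416
rail 0.4595314863571127 -0.21877076906163173
```

View pics/w5.png

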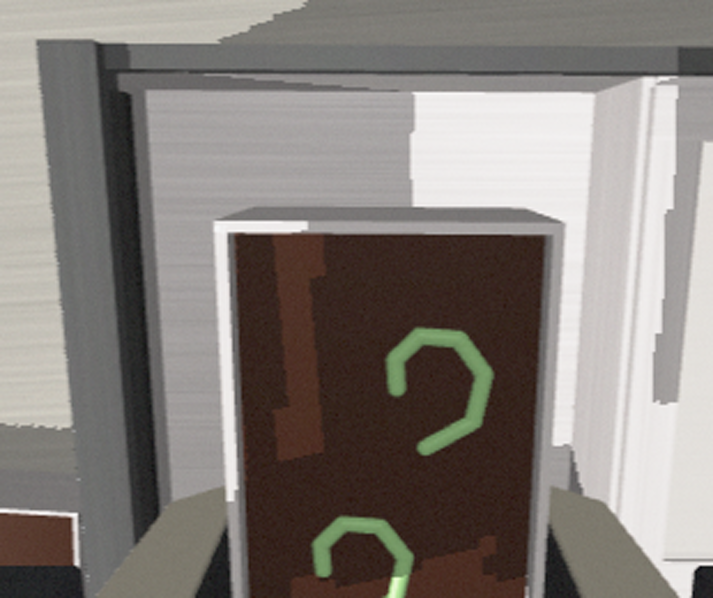

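Request:
drive_tool --increments '[[[0,1.5,0],[0,0,0]],[[0,2.5,0],[0,0,0]],[[0,2.5,0],[0,0,0]],[[0,2.5,0],[0,0,0]],[[0,2.5,0],[0,0,0]],[[0,2.5,0],[0,0,0]],[[0,2,0],[0,0,0]],[[0,1.5,0],[0,0,0]],[[0,1,0],[0,0,0]],[[0,0.6,0],[0,0,0]],[[0,0,0],[0,0,0]],[[0,0,0],[0,0,0]],[[0,0,0],[0,0,0]]]'

```text
t: 13.13
ee_pos: [0.5462, -0.2692, 0.0677]
tool_rot: [-1.572, 0.001, 1.513]
wrist_force: [-1.0, 0.2, -4.0]
finger_gap: 0.621
```

```bash
python3 - <<'E'
from h import *
s=monitor.sense(); im=imaging.camera('wrist'); save('wrist6',im); save('scene6',imaging.camera('scene')); print(s['ee_pos'],s['wrist_force'],s['qd'])
a=cv2.imread('pics/scene6.png'); cv2.imwrite('pics/sc6.png',cv2.resize(a[60:260,60:280],None,fx=3,fy=3,interpolation=cv2.INTER_CUBIC))
E
```

```text
[ 0.54621907 -0.26918121  0.06773037] [-1.03176286  0.23370553 -3.99103782] [-1.80581971e-03 -1.26914230e-03  1.91232720e-04  8.77603057e-04
 -7.79940450e-04 -9.37602634e-05]
```

View pics/sc6.png

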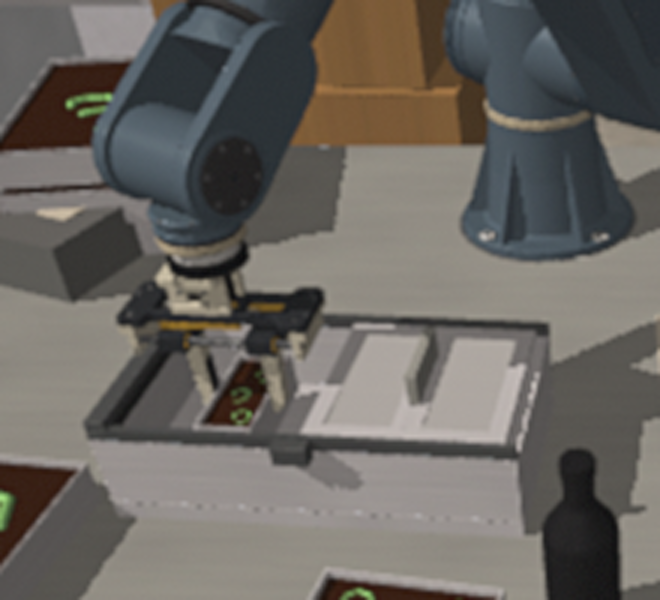

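View pics/wrist6.png

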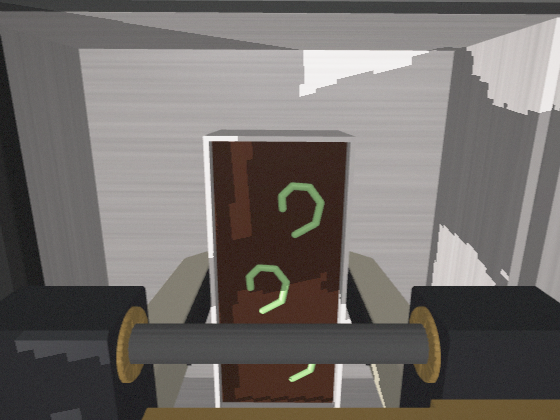

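Request:
drive_tool --increments '[[[0,0.5,0],[0,0,0]],[[0,0.5,0],[0,0,0]],[[0,0.4,0],[0,0,0]],[[0,0.4,0],[0,0,0]],[[0,0.2,0],[0,0,0]],[[0,0.2,0],[0,0,0]],[[0,0.1,0],[0,0,0]],[[0,0,0],[0,0,0]],[[0,0,0],[0,0,0]]]'

```text
t: 13.98
ee_pos: [0.5457, -0.269, 0.0438]
tool_rot: [-1.571, 0.0, 1.513]
wrist_force: [-1.6, -0.6, -2.0]
finger_gap: 0.621
```

Request:
drive_tool --increments '[[[0,0.1,0],[0,0,0]],[[0,0,0],[0,0,0]],[[0,0,0],[0,0,0]]]'

```text
t: 14.23
ee_pos: [0.5457, -0.269, 0.0437]
tool_rot: [-1.571, 0.0, 1.513]
wrist_force: [-4.0, 2.6, 8.4]
finger_gap: 0.618
```

Request:
drive_tool --increments '[[[0,0,0],[0,0,0]],[[0,0,0],[0,0,0]],[[0,0,0],[0,0,0]],[[0,0,0],[0,0,0]],[[0,0,0],[0,0,0]],[[0,0,0],[0,0,0]]]' --hand -0.6

```text
t: 14.73
ee_pos: [0.5456, -0.269, 0.0426]
tool_rot: [-1.571, -0.0, 1.513]
wrist_force: [0.7, -0.7, -0.8]
finger_gap: 0.796
```

```bash
python3 - <<'E'
from h import *
s=monitor.sense(); im=imaging.camera('wrist'); save('wrist7',im); print(s['ee_pos'],s['wrist_force'],s['finger_gap'])
E
```

```text
[ 0.54562726 -0.26898973  0.04257251] [ 0.74440385 -0.69599421 -0.84928312] 0.7957619680826145
```

View pics/wrist7.png

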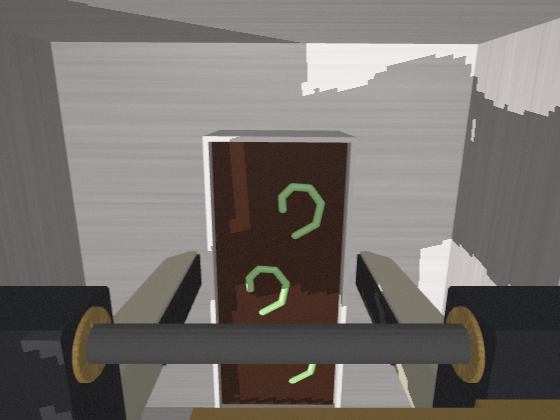

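Request:
drive_tool --increments '[[[0,-0.5,0],[0,0,0]],[[0,-1.3,0],[0,0,0]],[[0,-2.5,0],[0,0,0]],[[0,-2.5,0],[0,0,0]],[[0,-2.5,0],[0,0,0]],[[0,-2.5,0],[0,0,0]],[[0,-2.5,0],[0,0,0]],[[0,-1.5,0],[0,0,0]],[[0,0,0],[0,0,0]],[[0,0,0],[0,0,0]]]'

```text
t: 15.62
ee_pos: [0.5458, -0.2691, 0.2018]
tool_rot: [-1.573, 0.001, 1.513]
wrist_force: [0.2, -0.2, 0.1]
finger_gap: 0.8
```

```bash
python3 - <<'E'
from h import *
np.set_printoptions(precision=4,suppress=True)
s=monitor.sense(); im=imaging.camera('wrist'); save('wrist8',im); np.save('T8.npy',wristT(s)); print(s['t'],s['ee_pos'],s['wrist_force'],s['finger_gap'])
im=imaging.camera('scene'); save('scene8',im)
cv2.imwrite('pics/sc8.png',cv2.resize(im[60:260,60:280,::-1],None,fx=3,fy=3,interpolation=cv2.INTER_CUBIC))
print(atz('top',301.3,155.4,0), atz('scene',253,270,0), atz('top',303,151,.2))
E
```

```text
15.6167 [ 0.5458 -0.2691  0.2018] [ 0.1611 -0.1948  0.1359] 0.7995352187074352
[0.7889 0.0986 0.    ] [ 0.7987  0.0953 -0.    ] [0.7704 0.0998 0.2   ]
```

View pics/wrist8.png

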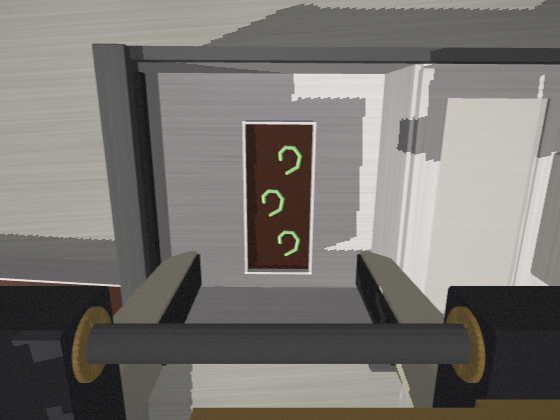

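View pics/sc8.png

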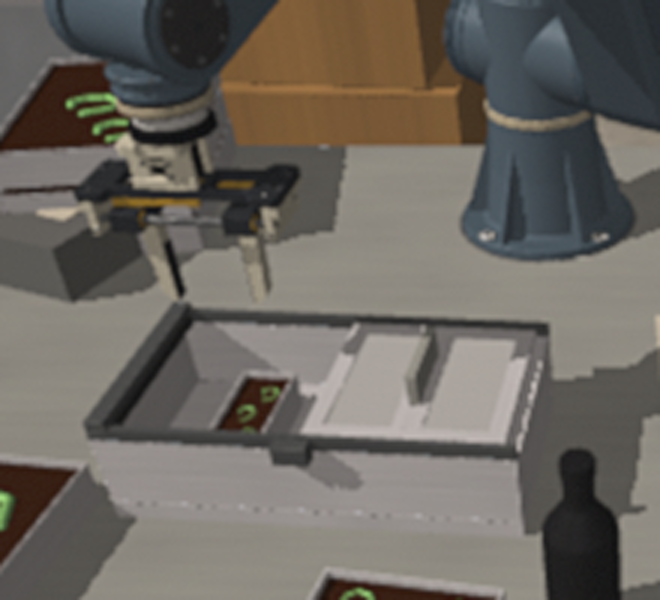

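Request:
drive_tool --increments '[[[1.5,0,0],[0,0,0]],[[3,0,0],[0,0,0]],[[3,0,0],[0,0,0]],[[3,0,0],[0,0,0]],[[3,0,0],[0,0,0]],[[3,0,0],[0,0,0]],[[3,0,0],[0,0,0]],[[3,0,0],[0,0,0]],[[1.5,0,0],[0,0,0]],[[0.8,0,0],[0,0,0]],[[0,0,0],[0,0,0]],[[0,0,0],[0,0,0]],[[0,0,0],[0,0,0]],[[0,0,0],[0,0,0]]]' --hand 1 --grip_force 20

```text
t: 16.88
ee_pos: [0.5598, -0.0223, 0.2005]
tool_rot: [-1.57, 0.0, 1.512]
wrist_force: [0.4, -0.3, 0.0]
finger_gap: 0.006
```

```bash
python3 - <<'E'
from h import *
np.set_printoptions(precision=4,suppress=True)
s=monitor.sense(); im=imaging.camera('wrist'); save('wrist9',im); np.save('T9.npy',wristT(s)); print(s['t'],s['ee_pos'],s['wrist_force'],s['finger_gap'])
im=imaging.camera('scene'); save('scene9',im)
cv2.imwrite('pics/sc9.png',cv2.resize(im[60:260,60:280,::-1],None,fx=3,fy=3,interpolation=cv2.INTER_CUBIC))
E
```

```text
16.8833 [ 0.5598 -0.0223  0.2005] [ 0.4192 -0.2581  0.0382] 0.005620866444901847
```

View pics/wrist9.png

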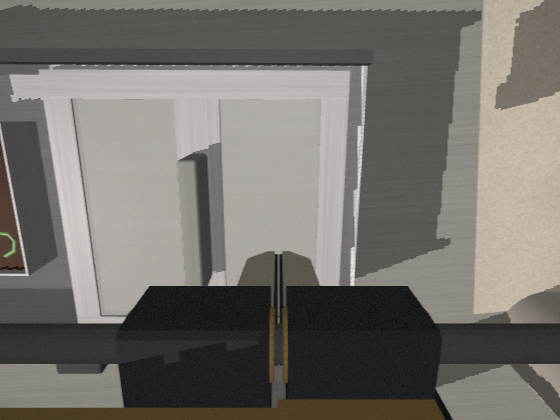

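View pics/sc9.png

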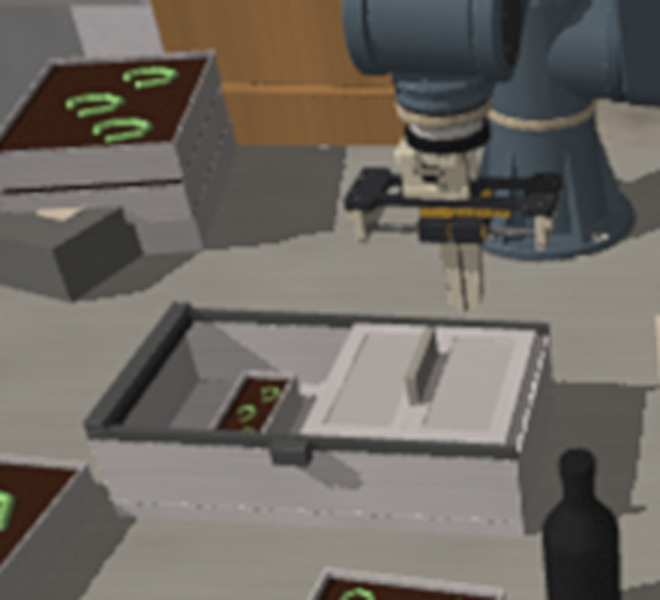

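Request:
drive_tool --increments '[[[0,1,0],[0,0,0]],[[0,2,0],[0,0,0]],[[0,2,0],[0,0,0]],[[0,1.5,0],[0,0,0]],[[0,0.9,0],[0,0,0]],[[0,0.4,0],[0,0,0]],[[0,0,0],[0,0,0]],[[0,0,0],[0,0,0]],[[-1,0,0],[0,0,0]],[[-0.8,0,0],[0,0,0]],[[-0.4,0,0],[0,0,0]],[[0,0,0],[0,0,0]],[[0,0,0],[0,0,0]]]'

```text
t: 18.07
ee_pos: [0.5587, -0.0438, 0.1229]
tool_rot: [-1.571, -0.0, 1.512]
wrist_force: [0.5, 0.6, 0.5]
finger_gap: 0.006
```

```bash
python3 - <<'E'
from h import *
s=monitor.sense(); im=imaging.camera('wrist'); save('wrist10',im); print(s['t'],s['ee_pos'],s['wrist_force'],s['finger_gap'])
im=imaging.camera('scene')
cv2.imwrite('pics/sc10.png',cv2.resize(im[60:260,60:280,::-1],None,fx=3,fy=3,interpolation=cv2.INTER_CUBIC))
E
```

```text
18.0667 [ 0.55872366 -0.0438081   0.12287091] [0.45505632 0.62891289 0.47548647] 0.006431748781668939
```

View pics/wrist10.png

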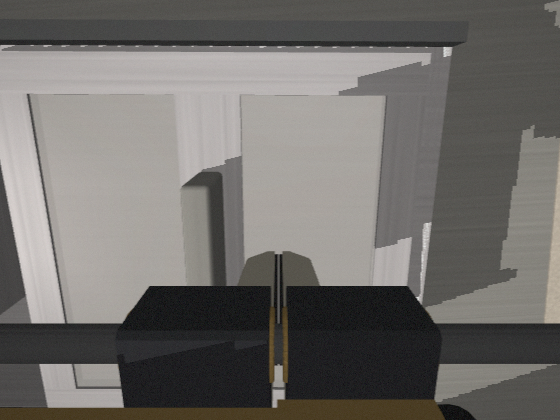

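View pics/sc10.png

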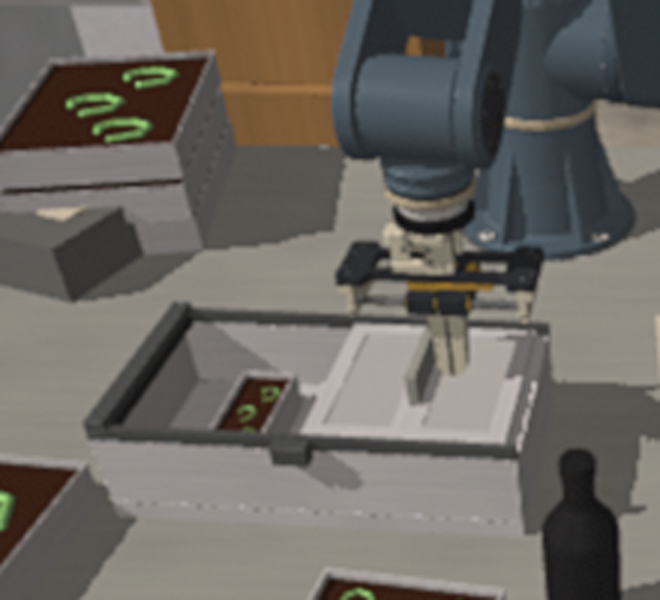

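Request:
drive_tool --increments '[[[-0.3,0,0],[0,0,0]],[[-0.3,0,0],[0,0,0]],[[-0.3,0,0],[0,0,0]],[[-0.3,0,0],[0,0,0]]]'

```text
t: 18.5
ee_pos: [0.5579, -0.0555, 0.1226]
tool_rot: [-1.571, -0.0, 1.513]
wrist_force: [1.0, 4.9, -0.4]
finger_gap: 0.004
```

Request:
drive_tool --increments '[[[-0.3,0,0],[0,0,0]],[[-0.3,0,0],[0,0,0]],[[-0.3,0,0],[0,0,0]]]'

```text
t: 18.75
ee_pos: [0.5574, -0.0644, 0.1226]
tool_rot: [-1.571, -0.0, 1.513]
wrist_force: [-0.0, 3.7, 1.1]
finger_gap: 0.007
```

Request:
drive_tool --increments '[[[-0.5,0,0],[0,0,0]],[[-0.8,0,0],[0,0,0]],[[-1,0,0],[0,0,0]],[[-1,0,0],[0,0,0]],[[-1,0,0],[0,0,0]],[[-1,0,0],[0,0,0]],[[-1,0,0],[0,0,0]],[[-1,0,0],[0,0,0]],[[-1,0,0],[0,0,0]],[[-1,0,0],[0,0,0]],[[-0.8,0,0],[0,0,0]],[[-0.6,0,0],[0,0,0]],[[-0.4,0,0],[0,0,0]],[[-0.3,0,0],[0,0,0]],[[-0.2,0,0],[0,0,0]],[[-0.2,0,0],[0,0,0]]]'

```text
t: 20.08
ee_pos: [0.5505, -0.1821, 0.1225]
tool_rot: [-1.57, -0.0, 1.513]
wrist_force: [-3.2, 4.4, 0.3]
finger_gap: 0.007
```

```bash
python3 - <<'E'
from h import *
s=monitor.sense(); im=imaging.camera('wrist'); save('wrist11',im); np.save('T11.npy',wristT(s)); p=s['ee_pos'];print(s['t'],p,s['wrist_force'],s['tool_rot'],'edge rot y',0.058*p[0]+.9983*p[1]-.1235)
im=imaging.camera('scene')
cv2.imwrite('pics/sc11.png',cv2.resize(im[60:260,60:280,::-1],None,fx=3,fy=3,interpolation=cv2.INTER_CUBIC))
E
```

```text
20.0833 [ 0.55053764 -0.18205077  0.12252923] [-3.19885448  4.42145707  0.31816543] [-1.57045206e+00 -1.55670165e-04  1.51323339e+00] edge rot y -0.2733101019196713
```

View pics/wrist11.png

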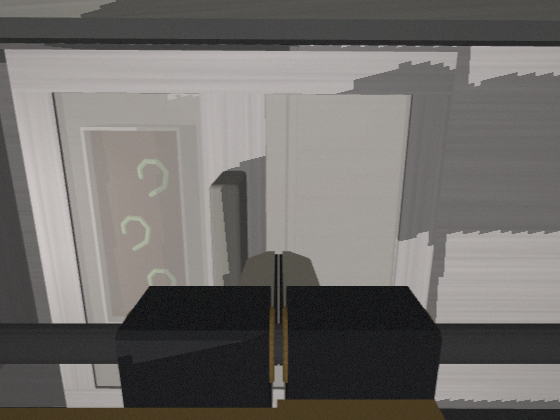

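View pics/sc11.png

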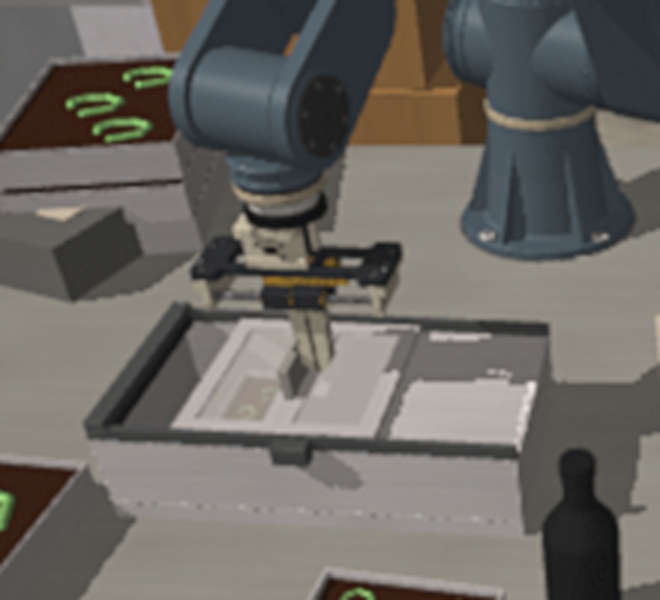

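Request:
drive_tool --increments '[[[-0.3,0,0],[0,0,0]],[[-0.3,0,0],[0,0,0]],[[-0.3,0,0],[0,0,0]],[[-0.3,0,0],[0,0,0]]]'

```text
t: 20.52
ee_pos: [0.5501, -0.1943, 0.1227]
tool_rot: [-1.571, 0.0, 1.513]
wrist_force: [-0.0, 4.6, -0.4]
finger_gap: 0.005
```

Request:
drive_tool --increments '[[[-0.2,0,0],[0,0,0]],[[-0.2,0,0],[0,0,0]]]'

```text
t: 20.68
ee_pos: [0.5499, -0.1984, 0.1227]
tool_rot: [-1.571, 0.0, 1.513]
wrist_force: [0.4, 2.7, 0.0]
finger_gap: 0.004
```

Request:
drive_tool --increments '[[[-0.2,0,0],[0,0,0]],[[-0.2,0,0],[0,0,0]]]'

```text
t: 20.85
ee_pos: [0.5496, -0.2012, 0.1227]
tool_rot: [-1.571, -0.002, 1.513]
wrist_force: [1.7, 12.5, 2.1]
finger_gap: 0.003
```

Request:
drive_tool --increments '[[[-0.2,0,0],[0,0,0]],[[-0.2,0,0],[0,0,0]]]'

```text
t: 21.02
ee_pos: [0.5494, -0.2053, 0.1227]
tool_rot: [-1.571, -0.002, 1.513]
wrist_force: [0.4, 8.5, 1.2]
finger_gap: 0.004
```

Request:
drive_tool --increments '[[[-0.2,0,0],[0,0,0]],[[-0.2,0,0],[0,0,0]]]'

```text
t: 21.18
ee_pos: [0.5491, -0.2097, 0.1227]
tool_rot: [-1.571, -0.001, 1.513]
wrist_force: [0.3, 5.6, 0.4]
finger_gap: 0.006
```

Request:
drive_tool --increments '[[[-0.2,0,0],[0,0,0]],[[-0.2,0,0],[0,0,0]]]'

```text
t: 21.35
ee_pos: [0.5488, -0.2142, 0.1227]
tool_rot: [-1.571, 0.0, 1.513]
wrist_force: [-0.2, 3.2, -1.0]
finger_gap: 0.004
```

Request:
drive_tool --increments '[[[-0.2,0,0],[0,0,0]],[[0,0,0],[0,0,0]]]'

```text
t: 21.52
ee_pos: [0.5487, -0.2166, 0.1227]
tool_rot: [-1.571, 0.0, 1.513]
wrist_force: [0.7, 1.9, -0.0]
finger_gap: 0.004
```

Request:
drive_tool --increments '[[[-0.1,0,0],[0,0,0]],[[-0.1,0,0],[0,0,0]],[[-0.1,0,0],[0,0,0]]]'

```text
t: 21.77
ee_pos: [0.5485, -0.2191, 0.1226]
tool_rot: [-1.571, -0.0, 1.513]
wrist_force: [0.5, 3.6, 0.5]
finger_gap: 0.004
```

Request:
drive_tool --increments '[[[-0.1,0,0],[0,0,0]],[[-0.1,0,0],[0,0,0]]]'

```text
t: 21.93
ee_pos: [0.5484, -0.2211, 0.1226]
tool_rot: [-1.571, -0.0, 1.513]
wrist_force: [0.1, 3.5, -0.5]
finger_gap: 0.008
```

Request:
drive_tool --increments '[[[-0.1,0,0],[0,0,0]]]'

```text
t: 22.02
ee_pos: [0.5483, -0.2221, 0.1227]
tool_rot: [-1.571, -0.0, 1.513]
wrist_force: [0.6, 3.7, 0.7]
finger_gap: 0.003
```

Request:
drive_tool --increments '[[[-0.1,0,0],[0,0,0]]]'

```text
t: 22.1
ee_pos: [0.5483, -0.2231, 0.1227]
tool_rot: [-1.571, -0.0, 1.513]
wrist_force: [0.2, 2.8, 1.0]
finger_gap: 0.007
```

Request:
drive_tool --increments '[[[-0.1,0,0],[0,0,0]]]'

```text
t: 22.18
ee_pos: [0.5482, -0.2241, 0.1227]
tool_rot: [-1.571, 0.0, 1.513]
wrist_force: [0.9, 4.2, -0.1]
finger_gap: 0.003
```

Request:
drive_tool --increments '[[[-0.1,0,0],[0,0,0]]]'

```text
t: 22.27
ee_pos: [0.5481, -0.2251, 0.1227]
tool_rot: [-1.571, -0.0, 1.513]
wrist_force: [0.2, 4.1, 0.0]
finger_gap: 0.004
```

Request:
drive_tool --increments '[[[-0.1,0,0],[0,0,0]]]'

```text
t: 22.35
ee_pos: [0.5481, -0.2261, 0.1227]
tool_rot: [-1.571, -0.0, 1.513]
wrist_force: [0.2, 3.3, 0.6]
finger_gap: 0.004
```

Request:
drive_tool --increments '[[[-0.1,0,0],[0,0,0]]]'

```text
t: 22.43
ee_pos: [0.548, -0.2271, 0.1227]
tool_rot: [-1.571, -0.0, 1.513]
wrist_force: [-0.2, 3.8, 0.2]
finger_gap: 0.008
```

Request:
drive_tool --increments '[[[-0.1,0,0],[0,0,0]]]'

```text
t: 22.52
ee_pos: [0.548, -0.2282, 0.1227]
tool_rot: [-1.571, 0.0, 1.513]
wrist_force: [-0.5, 3.6, 1.5]
finger_gap: 0.007
```

Request:
drive_tool --increments '[[[-0.1,0,0],[0,0,0]]]'

```text
t: 22.6
ee_pos: [0.5479, -0.2291, 0.1227]
tool_rot: [-1.571, 0.0, 1.513]
wrist_force: [-0.0, 3.5, 1.4]
finger_gap: 0.003
```

Request:
drive_tool --increments '[[[-0.1,0,0],[0,0,0]]]'

```text
t: 22.68
ee_pos: [0.5478, -0.2302, 0.1227]
tool_rot: [-1.571, 0.0, 1.513]
wrist_force: [-0.9, 3.9, 1.7]
finger_gap: 0.002
```

Request:
drive_tool --increments '[[[-0.1,0,0],[0,0,0]]]'

```text
t: 22.77
ee_pos: [0.5478, -0.2311, 0.1227]
tool_rot: [-1.571, -0.0, 1.513]
wrist_force: [-0.4, 4.1, 1.9]
finger_gap: 0.004
```

Request:
drive_tool --increments '[[[-0.1,0,0],[0,0,0]]]'

```text
t: 22.85
ee_pos: [0.5477, -0.2321, 0.1227]
tool_rot: [-1.571, 0.0, 1.513]
wrist_force: [-0.0, 3.8, 1.0]
finger_gap: 0.002
```

Request:
drive_tool --increments '[[[-0.1,0,0],[0,0,0]]]'

```text
t: 22.93
ee_pos: [0.5476, -0.2331, 0.1226]
tool_rot: [-1.571, -0.0, 1.513]
wrist_force: [0.1, 3.0, 0.6]
finger_gap: 0.006
```

Request:
drive_tool --increments '[[[-0.1,0,0],[0,0,0]]]'

```text
t: 23.02
ee_pos: [0.5476, -0.2341, 0.1227]
tool_rot: [-1.571, -0.0, 1.513]
wrist_force: [-0.5, 3.5, 1.6]
finger_gap: 0.004
```

Request:
drive_tool --increments '[[[-0.1,0,0],[0,0,0]]]'

```text
t: 23.1
ee_pos: [0.5475, -0.2351, 0.1227]
tool_rot: [-1.571, -0.0, 1.513]
wrist_force: [0.4, 3.4, 1.9]
finger_gap: 0.005
```

Request:
drive_tool --increments '[[[-0.1,0,0],[0,0,0]]]'

```text
t: 23.18
ee_pos: [0.5475, -0.2361, 0.1226]
tool_rot: [-1.571, -0.0, 1.513]
wrist_force: [-1.0, 3.4, 0.8]
finger_gap: 0.007
```

Request:
drive_tool --increments '[[[-0.1,0,0],[0,0,0]]]'

```text
t: 23.27
ee_pos: [0.5474, -0.2367, 0.1226]
tool_rot: [-1.571, -0.001, 1.513]
wrist_force: [0.2, 11.9, 3.9]
finger_gap: 0.006
```

Request:
drive_tool --increments '[[[0,0,0],[0,0,0]],[[0,0,0],[0,0,0]],[[0,0,0],[0,0,0]]]'

```text
t: 23.52
ee_pos: [0.5474, -0.2366, 0.1226]
tool_rot: [-1.571, -0.001, 1.513]
wrist_force: [-0.4, 6.8, 2.4]
finger_gap: 0.005
```

```bash
python3 - <<'E'
from h import *
s=monitor.sense(); im=imaging.camera('wrist'); save('wrist12',im);p=s['ee_pos'];print(s['t'],p,s['wrist_force'])
save('scene12',imaging.camera('scene'));save('top12',imaging.camera('top'))
im=cv2.imread('pics/scene12.png')
cv2.imwrite('pics/sc12.png',cv2.resize(im[60:260,60:280],None,fx=3,fy=3,interpolation=cv2.INTER_CUBIC))
E
```

```text
23.5167 [ 0.54744525 -0.23657091  0.12264072] [-0.39000603  6.81210499  2.37786036]
```

View pics/sc12.png

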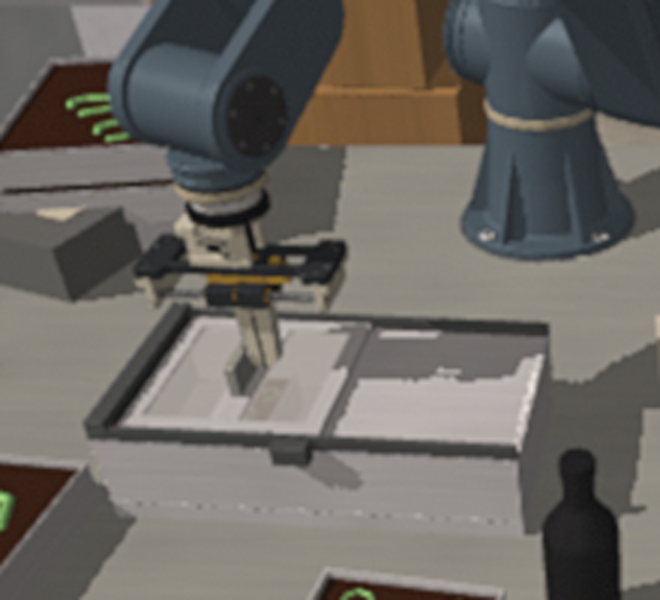

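View pics/wrist12.png

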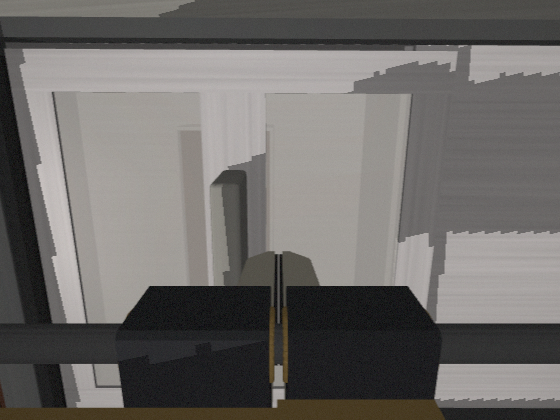

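Request:
drive_tool --increments '[[[-0.05,0,0],[0,0,0]],[[0,0,0],[0,0,0]],[[0,0,0],[0,0,0]],[[0,0,0],[0,0,0]]]'

```text
t: 24.0
ee_pos: [0.5474, -0.2366, 0.1226]
tool_rot: [-1.57, -0.002, 1.513]
wrist_force: [0.7, 10.0, 3.3]
finger_gap: 0.008
```

Request:
drive_tool --increments '[[[0.05,0,0],[0,0,0]],[[0.1,0,0],[0,0,0]],[[0.1,0,0],[0,0,0]],[[0.3,0,0],[0,0,0]],[[0.5,0,0],[0,0,0]],[[0.5,0,0],[0,0,0]],[[0.5,0,0],[0,0,0]],[[0,-1,0],[0,0,0]],[[0,-2,0],[0,0,0]],[[0,-2.5,0],[0,0,0]],[[0,-2.5,0],[0,0,0]],[[1,-2.5,0],[0,0,0]],[[2,-2.5,0],[0,0,0]],[[2,-2,0],[0,0,0]],[[2,0,0],[0,0,0]],[[1,0,0],[0,0,0]],[[0,0,0],[0,0,0]],[[0,0,0],[0,0,0]],[[0,0,0],[0,0,0]]]'

```text
t: 25.58
ee_pos: [0.553, -0.1379, 0.2721]
tool_rot: [-1.57, -0.0, 1.513]
wrist_force: [-0.3, 0.3, -0.4]
finger_gap: 0.001
```

```bash
python3 - <<'E'
from h import *
np.set_printoptions(precision=4,suppress=True)
s=monitor.sense(); im=imaging.camera('wrist'); save('wrist13',im);np.save('T13.npy',wristT(s));p=s['ee_pos'];print(s['t'],p,s['wrist_force'])
save('scene13',imaging.camera('scene'))
im=cv2.imread('pics/scene13.png')
cv2.imwrite('pics/sc13.png',cv2.resize(im[150:250,70:270],None,fx=4,fy=4,interpolation=cv2.INTER_CUBIC))
E
```

```text
25.5833 [ 0.553  -0.1379  0.2721] [-0.3371  0.3134 -0.4086]
```

View pics/sc13.png

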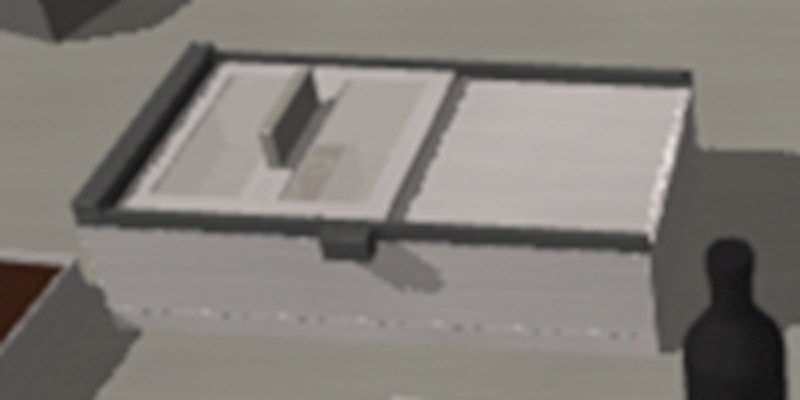

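View pics/wrist13.png

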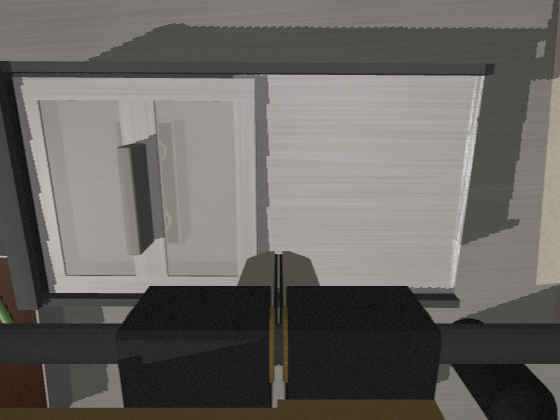

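```bash
python3 - <<'E'
from h import *
s=monitor.sense(); print(s['t'],s['wrist_force'],abs(s['qd']).max())
print(order.hand_in())
E
```

```text
25.6833 [-0.22427823 -0.31419923  0.56786279] 0.003921609391139446
the job is handed in; nothing more can be done
None
```

I put the small fudge tin upright in the bay, shut the hatch against its rubber strip, and handed the job in at about 25.7 s. The hand-in reports no verdict, so these are my own last checks.

- **Tin:** I set it down with about 8 N on touching the floor, then released it. A wrist picture showed it flat and centred in the bay. After shutting it was seen standing there through the clear panel.
- **Hatch:** I pushed the fin with shut fingers. Sliding took about 3.5 N, and the stiff spot read up to 12.5 N, a little over the 10 N given. It then ran freely until the force rose at the strip.
- **Strip:** Force on the hand peaked at about 12 N on touching the strip. One further 0.5 mm step gave 10 N with no movement. I then backed off slowly and lifted clear. By my estimate the strip projects 4 to 6 mm.
- **At hand-in:** The arm was still and the wrist force was close to zero. I never went near the jug, flask or spatula, though I did not measure their positions again.

- **Not confirmed:** I could not measure the leftover contact force on the strip after letting go. I am relying on the track's friction to hold it.
- **Disagreements:** The top and scene cameras differed by 4 to 9 mm on the tin, and by more on the case's far corners. I worked from the wrist camera, which agreed with the touch on the fin to about 1 mm.

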